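Load a cartridge reader through its keyed gravity chute

ROBOT

A 7-joint arm with a two-finger parallel gripper is mounted at the origin on a cart in front of the work surface, level with it; the furniture and walls round the work are solid. World frame = base frame: x ahead of the robot, y to its left, z up, the work surface at z = 0. Lengths are in m, angles in rad, forces in N, time in s.
With the tool pointing down it reaches from about 0.4 to 0.85 m from the base axis. Payload 6.9 kg.
Tool frame: the origin (TCP) lies midway between the tips of the shut fingers; the grasp point (between the pads) lies behind it (ctrl.pinch_z is the z of the grasp point in the tool frame, in m); z points along the fingers, y is the direction in which the jaws open and shut (so a half turn about z gives the same grasp; the last joint's range is limited). The gripper opens to 85 mm and grips with 20 to 120 N. Pads are 22 mm wide; open, the fingers measure 114 mm over their backs; the gripper's body (76 mm by 85 mm) begins 54 mm behind the grasp point. The pads swing forward as they close: fully open they stand 13 mm farther back than shut.
Start: joints at [1.365, 0.507, -0.238, 1.5, 0.126, 1.149, -0.155], TCP at [0.192, -0.595, 0.231] pointing down, gripper open.
Joint ranges: [-3.08, 3.08], [-0.24, 2.05], [-1.43, 1.35], [0, 2.5], [-1.52, 4.66], [0.17, 1.96], [-2.89, 2.89]. Speed limits (rad/s): [2.39, 2.39, 3.14, 3.14, 3.14, 3.14, 3.14].

INTERFACE

Orientations are given as a unit quaternion [w, x, y, z].
In Python, from station import ctrl, get_state, vision, ticket, models gives the robot as it stands. Calls block until the motion is done:
- ctrl.movep(position, orientation): joint-space move of the TCP to a pose.
- ctrl.movel(position, frame=None, max_speed=0.15): straight line of the TCP; frame=None keeps the orientation; max_speed is the mean speed in m/s.
- ctrl.set_joints(angles): joint-space move.
- ctrl.ungrasp() and ctrl.close_gripper(force=None): open the fingers fully, or close them until they stop; force is the grip in N (None keeps the last).
- ctrl.pause(seconds).
- ctrl.ik(position, orientation): joint angles nearest the present ones, or None.
- get_state(): the state.
- vision.grab_frame(name): name is "scene" or "top" or "wrist"; returns (picture, depth): 420x560x3 uint8, blue, green, red; 420x560 float32, m along the optical axis (not along the pixel's ray), 0 where there is no reading.
- vision.camera_info(name): a dict with "mtx" (3x3 intrinsics, pixels), "R" (3x3) and "t" (3): a world point X has camera coordinates R X + t; the wrist camera has in their place "hand_eye" (4x4, takes a point from camera to tool coordinates, whose origin is the TCP and whose axes are the flange's). Camera axes: x right, y down, z forward; pixel columns grow to the right and rows downward; lengths in m; the calibration is good to about 2 mm. A picture is of the moment at which its call begins: read the wrist's pose just before it. camera_info takes no time and is no camera call.
A pose or a line that the arm cannot do raises ctrl.Unreachable and nothing moves.
- ticket.close_job(): hands the job in, once; it reports no verdict.
Trained networks look in the newest picture that a camera, given by its name, has taken for a name from the list of things; names that differ only in an ending like _2 or _b are one class to them, and where a whole thing is asked for, a point or a joint stands for the part that bears it (a point fixed in the world has none). Each returns a list of dicts, best first, with "p" (0 to 1); they miss things now and then, are a little off and sometimes report something else, mostly with a low value. They report only what shows in the picture. A call takes as long as a camera call.
- models.recognise(camera, target): "point" ([column, row] in pixels, amid what is visible of it).
- models.masks_of(camera, target): "mask" (420x560 bool, what is visible of it) and "point" ([column, row] in pixels, amid what is visible of it).
The state is a dict: "time": time; "qpos": joint angles; "qd": joint speeds; "tau": joint torques, N m; "tcp_pos": TCP position; "eef_rot": TCP orientation; "contact_force": force on the tool from outside, world axes, zero at the start; "wrist_torque": the same for the moment, N m; "width": finger opening in m.
Only numpy, scipy, OpenCV 4.12 (cv2) and the standard library are available. Lean on these libraries where they do the work, as an engineer would, in place of code of your own. Each camera call takes 0.05 s, during which the arm holds its last target.

TASK

Load the reader: drop both test cartridges, one after the other, into the open upper end of its sloping chute, each turned so that its fin meets the notch in the orange mouth and it slides by itself down the clear tunnel, the first to the end stop, the second up against the first. Once both are down, push the red knob fully in so that the bolt shuts behind them, and let go of everything.

Things in the scene. Friction and masses are not known exactly. Their poses are not given: they have to be found in the camera images.
- track: Sloping chute of the reader, fixed in a run. Origin: middle of the sliding floor at the low end stop. x points uphill along the floor (30 degrees above level), y to the left for someone looking uphill, z square off the floor. Floor from x = 0 to 190 mm, slick: a cartridge let go on it slides down by itself. x 0 to 100 mm is a clear tunnel, 34 mm wide inside, roof 32 mm off the floor.
- mouth (a point): Upper end of the tunnel, on the middle of the floor, 100 mm uphill of the stop; axes as track. The orange mouth there is keyed: right half (y -17 to 0 mm) open up to 32 mm off the floor, left half (y 0 to 17 mm) only up to 11 mm, so a fin on the left jams. Mouth and tunnel reach 37 mm off the floor.
- loading_bay (a point): Middle of the floor of the open loading bay, 155 mm uphill of the stop; axes as track. A cartridge is put down here, its middle over this point, square to the chute. Side walls 9 mm high, 42 mm apart (x 130 to 190 mm of the track), tapering to 34 mm towards the mouth; open above.
- cart_a_fin (a point): Blue-finned test cartridge, 50 g: white plate 46 x 30 x 8 mm with a blue grip fin on top, 34 mm long, 10 mm thick, 8 to 28 mm over the underside; the cartridge lies flat, fin up. This point: centre of the fin, 18 mm over the underside; x along the length, y across, z up. The plate's middle lies 8 mm from here towards -y (fin off-centre to +y). It passes the mouth only with its x axis pointing downhill (opposite to track x).
- cart_b_fin (a point): Green one: white plate 46 x 30 x 8 mm with a green grip fin on top, 34 mm long, 10 mm thick, 8 to 28 mm over the underside; the cartridge lies flat, fin up. This point: centre of the fin, 18 mm over the underside; x along the length, y across, z up. The plate's middle lies 8 mm from here towards -y (fin off-centre to +y). It passes the mouth only with its x axis pointing downhill (opposite to track x).
- cart_a: The whole blue-finned cartridge; origin at the middle of its underside, axes as for its fin.
- cart_b: The whole green-finned cartridge; origin at the middle of its underside, axes as for its fin.
- bolt_knob (a point): Middle of the red knob of the sliding bolt, left of the chute: round grip 16 mm across, 32 mm high, its axis along track z; this point is 35 mm off the plane of the chute floor, at track x = 112 mm, track y = 78 mm when open, 36 mm when shut. Steel guide below it up to 19 mm off that plane. Its blade, 11 to 17 mm off the floor, then bars the chute.
- bolt (a joint): Travel of the sliding bolt in m: 0 fully open, 0.042 fully shut (end stop); the knob moves along track -y, stays where it is left and needs about 2 N.
- shield_end (a point): Top right corner of the fixed upright clear splash shield, a thin pane that runs 296 mm from here to the left (world +y) and stands 322 mm high from the worktop, behind the cartridges. Keep hand and arm in front of it, or well to its right.

How it is judged:
On the way, in this order (a step that is already met when the one before it is completed fails the run):
1. one cartridge has slid through the mouth and rests at the end stop (((x of cart_a_fin in the frame of track between 0.015 and 0.03 m and y of cart_a_fin in the frame of track between -0.0125 and -0.0035 m and z of cart_a_fin in the frame of track between 0.012 and 0.024 m and angle between the x axis of cart_a_fin and the x axis of track, either way round below 0.15 rad) or (x of cart_b_fin in the frame of track between 0.015 and 0.03 m and y of cart_b_fin in the frame of track between -0.0125 and -0.0035 m and z of cart_b_fin in the frame of track between 0.012 and 0.024 m and angle between the x axis of cart_b_fin and the x axis of track, either way round below 0.15 rad))), for 0.2 s.
2. both cartridges lie in the tunnel, one at the stop, the other against it (((x of cart_a_fin in the frame of track between 0.015 and 0.03 m and y of cart_a_fin in the frame of track between -0.0125 and -0.0035 m and z of cart_a_fin in the frame of track between 0.012 and 0.024 m and angle between the x axis of each of cart_a_fin, cart_b_fin and the x axis of track, either way round below 0.15 rad and x of cart_b_fin in the frame of track between 0.06 and 0.077 m and y of cart_b_fin in the frame of track between -0.0125 and -0.0035 m and z of cart_b_fin in the frame of track between 0.012 and 0.024 m) or (x of cart_b_fin in the frame of track between 0.015 and 0.03 m and y of cart_b_fin in the frame of track between -0.0125 and -0.0035 m and z of cart_b_fin in the frame of track between 0.012 and 0.024 m and angle between the x axis of each of cart_b_fin, cart_a_fin and the x axis of track, either way round below 0.15 rad and x of cart_a_fin in the frame of track between 0.06 and 0.077 m and y of cart_a_fin in the frame of track between -0.0125 and -0.0035 m and z of cart_a_fin in the frame of track between 0.012 and 0.024 m))), for 0.2 s.
3. the bolt is pushed shut (value of joint bolt above 0.037 m), for 0.1 s.
At the end, for the whole second after the job is handed in: One cartridge rests at the end stop (fin centre 15 to 30 mm up the track) and the other behind it (60 to 77 mm), both flat on the floor, straight within 0.15 rad, with the fin on the right side; the bolt is at least 37 mm shut and everything is at rest (((x of cart_a_fin in the frame of track between 0.015 and 0.03 m and y of cart_a_fin in the frame of track between -0.0125 and -0.0035 m and z of cart_a_fin in the frame of track between 0.012 and 0.024 m and angle between the x axis of each of cart_a_fin, cart_b_fin and the x axis of track, either way round below 0.15 rad and x of cart_b_fin in the frame of track between 0.06 and 0.077 m and y of cart_b_fin in the frame of track between -0.0125 and -0.0035 m and z of cart_b_fin in the frame of track between 0.012 and 0.024 m) or (x of cart_b_fin in the frame of track between 0.015 and 0.03 m and y of cart_b_fin in the frame of track between -0.0125 and -0.0035 m and z of cart_b_fin in the frame of track between 0.012 and 0.024 m and angle between the x axis of each of cart_b_fin, cart_a_fin and the x axis of track, either way round below 0.15 rad and x of cart_a_fin in the frame of track between 0.06 and 0.077 m and y of cart_a_fin in the frame of track between -0.0125 and -0.0035 m and z of cart_a_fin in the frame of track between 0.012 and 0.024 m)) and value of joint bolt above 0.037 m and linear speed of each of cart_a, cart_b below 0.01 m/s); the robot touches nothing.
It also fails if it takes over 69 s, if anything falls off the work surface, if the arm or the gripper's body presses on something with over 40 N, if the wrist force passes 120 N, or if a joint passes its speed limit or range.

## Working session

There is one attempt and no reset: what is moved stays moved. The work goes in short steps, each a Python script; the robot and the scene stay as the last script left them, time stands still between calls to the robot, and variables do not carry over. Pictures are saved under pics/ and viewed, and the job is handed in when it is done.

```bash
ls; mkdir -p pics; cat > h.py <<'E'
import numpy as np, cv2
from station import ctrl, get_state, vision, ticket, models
from scipy.spatial.transform import Rotation as R
def rot(q): return R.from_quat([q[1],q[2],q[3],q[0]])
def quat(r):
    q=r.as_quat(); return [q[3],q[0],q[1],q[2]]
E
python3 - <<'E'
from h import *
s=get_state(); print(s, ctrl.pinch_z)
for n in ("scene","top","wrist"):
    p,d=vision.grab_frame(n); cv2.imwrite(f"pics/a_{n}.png",p); np.save(f"pics/a_{n}_d.npy",d)
    print(n,vision.camera_info(n))
E
```

```text
pics
{'time': 0.0, 'qpos': array([ 1.36451446,  0.5083362 , -0.23748992,  1.50114747,  0.12569238,
        1.14891625, -0.15481604]), 'qd': array([ 0.00092259, -0.00020848, -0.0010576 ,  0.00122508,  0.00065914,
       -0.00055363, -0.00193693]), 'tau': array([-6.18451741e-04, -6.20607877e+01, -2.18723372e+00, -2.49663877e+01,
        1.26477864e-02,  1.18258788e-02,  3.84690850e-05]), 'tcp_pos': array([ 0.19147194, -0.59440536,  0.23042444]), 'eef_rot': array([-8.95230953e-04,  9.87875567e-01,  1.55245083e-01, -1.64939553e-04]), 'contact_force': array([-0.64250797, -1.32773284,  0.37485538]), 'wrist_torque': array([ 0.05439855, -0.01688344,  0.00755953]), 'width': 0.08564593602493321} -0.0187
scene {'mtx': array([[404.27166109,   0.        , 275.53238885],
       [  0.        , 404.27166109, 201.56099985],
       [  0.        ,   0.        ,   1.        ]]), 'R': array([[-0.78693562, -0.61699625, -0.00692524],
       [-0.30413484,  0.39761924, -0.86567947],
       [ 0.53687459, -0.67912781, -0.5005508 ]]), 't': array([0.39251183, 0.37088215, 0.62670877])}
top {'mtx': array([[389.288
[... 166 characters left out ...]
-0.98850937,  0.00573927],
       [-0.96837626, -0.14913539, -0.20001514],
       [ 0.19857277,  0.02465463, -0.979776  ]]), 't': array([-0.10404233,  0.55131862,  1.07199724])}
wrist {'mtx': array([[347.54044021,   0.        , 278.6523407 ],
       [  0.        , 347.54044021, 203.12625142],
       [  0.        ,   0.        ,   1.        ]]), 'hand_eye': array([[ 3.90592092e-04, -9.51895723e-01, -3.06421898e-01,
         7.97339148e-02],
       [ 9.99999743e-01,  5.56194123e-04, -4.53123020e-04,
         1.10062628e-03],
       [ 6.01755924e-04, -3.06421642e-01,  9.51895696e-01,
        -1.40879159e-01],
       [ 0.00000000e+00,  0.00000000e+00,  0.00000000e+00,
         1.00000000e+00]])}
```

View pics/a_scene.png

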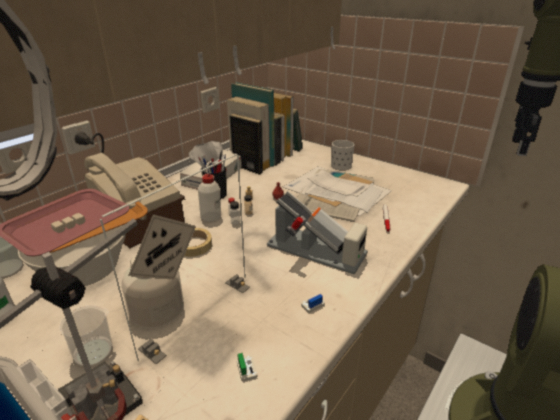

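View pics/a_top.png

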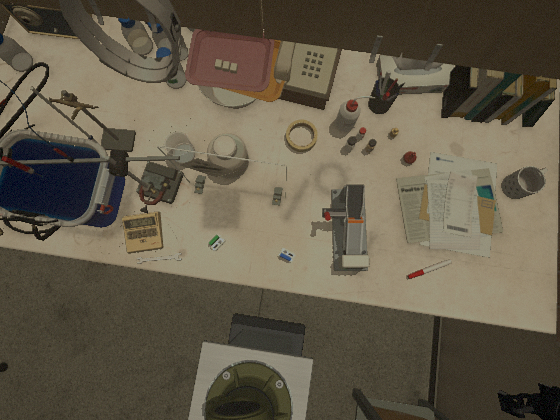

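View pics/a_wrist.png

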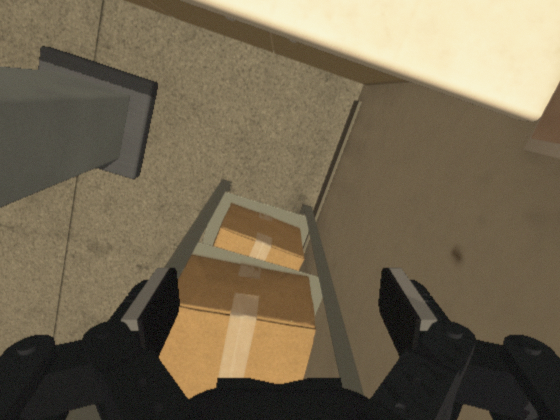

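The scene picture shows the chute at (320,230) with the red knob at (297,222), the blue cartridge at (316,302) and the green one at (243,368). The shield stands on two feet at (237,282) and (152,350). In the top picture they appear at (350,228), (328,215), (287,255) and (216,242). Next I'll run the networks and triangulate.

```bash
cat >> h.py <<'E'
def c2w(name,uv,z,T=None):
    ci=vision.camera_info(name); K=ci["mtx"]
    p=np.array([(uv[0]-K[0,2])/K[0,0]*z,(uv[1]-K[1,2])/K[1,1]*z,z])
    if name!="wrist": return ci["R"].T@(p-ci["t"])
    H=ci["hand_eye"]; q=H[:3,:3]@p+H[:3,3]
    return T[0].apply(q)+T[1]
def proj(name,X,T=None):
    ci=vision.camera_info(name);K=ci["mtx"];X=np.asarray(X,float)
    if name!="wrist": c=X@ci["R"].T+ci["t"]
    else:
        H=ci["hand_eye"]; q=T[0].inv().apply(X-T[1]); c=(q-H[:3,3])@H[:3,:3]
    p=c@K.T; return p[...,:2]/p[...,2:]
def toolT():
    s=get_state(); return rot(s["eef_rot"]),s["tcp_pos"].copy()
def grab(name,save=None):
    T=toolT() if name=="wrist" else None
    p,d=vision.grab_frame(name)
    if save: cv2.imwrite(f"pics/{save}.png",p)
    return p,d,T
E
python3 - <<'E'
from h import *
for n in ("scene","top"):
    p,d,_=grab(n)
    for t in ("cart_a_fin","cart_b_fin","bolt_knob","mouth","loading_bay","track","shield_end"):
        try: r=models.recognise(n,t)
        except Exception as e: print(n,t,e); continue
        for q in r[:3]:
            u,v=q["point"]; z=d[int(round(v)),int(round(u))]
            print(n,t,round(q["p"],2),np.round(q["point"],1),round(float(z),3),np.round(c2w(n,(u,v),z),3))
    cv2.imwrite(f"pics/z_{n}.png",cv2.resize(p[130:280,180:420] if n=="top" else p[180:400,200:420],None,fx=3 if n=="top" else 2.7,fy=3 if n=="top" else 2.7,interpolation=cv2.INTER_CUBIC))
print(get_state()["time"])
E
```

```text
scene cart_a_fin 0.65 [310.5 305.4] 0.858 [ 0.421 -0.021  0.016]
scene cart_b_fin 0.96 [244.9 366.9] 0.714 [0.423 0.185 0.027]
scene bolt_knob 0.63 [292.7 223.5] 0.949 [ 0.547 -0.129  0.117]
scene mouth 0.62 [317.1 222.1] 0.986 [ 0.52  -0.192  0.1  ]
scene loading_bay 0.94 [312.6 222.6] 0.995 [ 0.532 -0.191  0.094]
scene loading_bay 0.27 [312.9 303. ] 0.861 [ 0.419 -0.028  0.019]
scene track 0.82 [315.2 221.3] 0.991 [ 0.526 -0.193  0.099]
scene shield_end it knows: bolt, bolt_knob, cart, cart_a_fin, cart_b_fin, loading_bay, mouth, track
top cart_a_fin 0.7 [282.9 252.2] 1.15 [ 0.434 -0.031  0.008]
top cart_a_fin 0.24 [217.3 239.8] 1.156 [0.44  0.167 0.008]
top cart_b_fin 0.49 [217.2 239.6] 1.156 [0.441 0.168 0.008]
top bolt_knob 0.58 [329.5 218.3] 1.041 [ 0.531 -0.142  0.136]
top mouth 0.59 [351.7 217.4] 1.079 [ 0.55  -0.206  0.099]
top loading_bay 0.77 [352.5 218.1] 1.07 [ 0.547 -0.207  0.107]
top track 0.98 [350.7 214.4] 1.092 [ 0.56  -0.204  0.088]
top shield_end it knows: bolt, bolt_knob, cart, cart_a_fin, cart_b_fin, loading_bay, mouth, track
0.85
```

```bash
ls pics
```

```text
a_scene.png
a_scene_d.npy
a_top.png
a_top_d.npy
a_wrist.png
a_wrist_d.npy
z_scene.png
z_top.png
```

View pics/z_top.png

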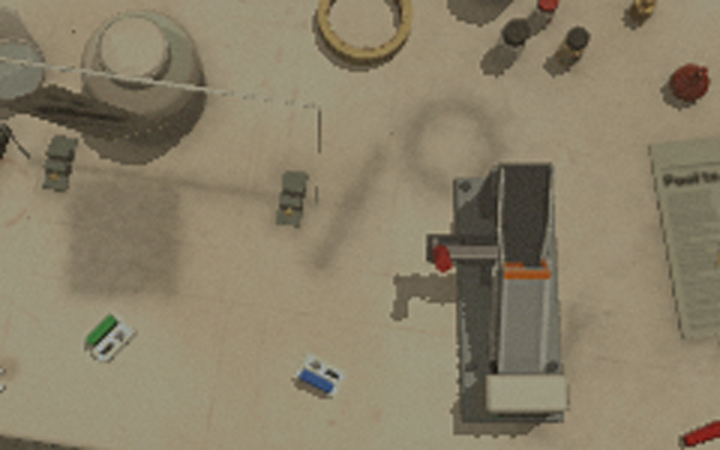

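View pics/z_scene.png

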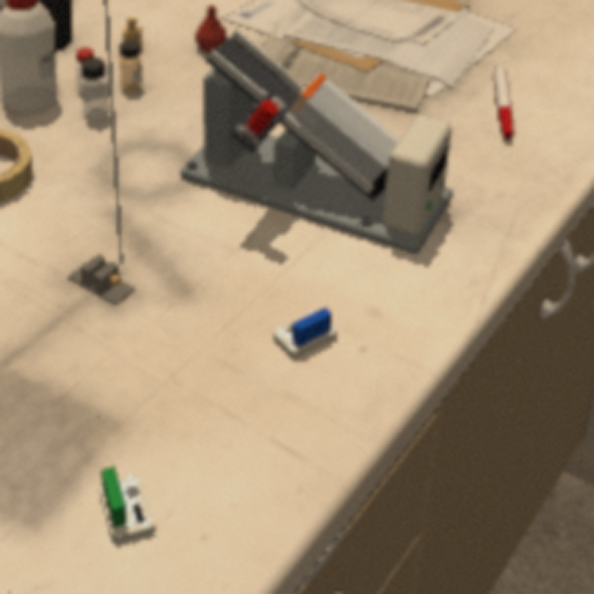

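```bash
python3 - <<'E'
from h import *
d=np.load("pics/a_top_d.npy"); ds=np.load("pics/a_scene_d.npy")
def w(n,u,v): 
    D=d if n=="top" else ds
    return np.round(c2w(n,(u,v),D[int(round(v)),int(round(u))]),3)
f=lambda x,y:(180+x/3,130+y/3)
for nm,x,y in [("orangeL",505,270),("orangeR",548,270),("bay top L",505,172),("bay top R",545,172),("bay mid",527,215),("knob",442,258),("tunnel low",500,368),("tunnel lowR",548,368),("foot",290,200),("mid tunnel",525,320)]:
    u,v=f(x,y); print(nm,(u,v),w("top",u,v))
# shield corner
for n,uv in (("top",f(320,105)),("scene",(238,160))):
    ci=vision.camera_info(n); K=ci["mtx"]
    C=-ci["R"].T@ci["t"]; r=ci["R"].T@np.linalg.solve(K,[uv[0],uv[1],1]); print(n, C+r*(0.322-C[2])/r[2])
E
```

```text
orangeL (348.33333333333337, 220.0) [ 0.538 -0.195  0.118]
orangeR (362.66666666666663, 220.0) [ 0.543 -0.233  0.118]
bay top L (348.33333333333337, 187.33333333333334) [ 0.626 -0.183  0.127]
bay top R (361.66666666666663, 187.33333333333334) [ 0.631 -0.219  0.128]
bay mid (355.66666666666663, 201.66666666666669) [ 0.593 -0.21   0.111]
knob (327.33333333333337, 216.0) [ 0.536 -0.135  0.137]
tunnel low (346.66666666666663, 252.66666666666669) [ 0.455 -0.209  0.066]
tunnel lowR (362.66666666666663, 252.66666666666669) [ 0.467 -0.263  0.014]
foot (276.6666666666667, 196.66666666666669) [0.593 0.013 0.024]
mid tunnel (355.0, 236.66666666666669) [ 0.498 -0.222  0.095]
top [ 0.60170593 -0.01379537  0.322     ]
scene [0.57750494 0.01150965 0.322     ]
```

```bash
cat >> h.py <<'E'
def frame(xdir,zdir):
    z=np.array(zdir,float);z/=np.linalg.norm(z);x=np.array(xdir,float);x-=z*(x@z);x/=np.linalg.norm(x)
    return R.from_matrix(np.c_[x,np.cross(z,x),z])
E
python3 - <<'E'
from h import *
a=lambda t:[np.cos(np.radians(t)),np.sin(np.radians(t)),0]
def t(n,p,x,z=(0,0,-1)):
    q=ctrl.ik(p,quat(frame(x,z))); print(n, None if q is None else np.round(q,2))
tz=[.5*np.cos(.13),.5*np.sin(.13),-.866]
for s in (1,-1):
    e=0 if s==1 else 180
    t("grasp blue s%d"%s,[.43,-.03,.012],a(75+e)); t(" above",[.43,-.03,.2],a(75+e))
    t("grasp green",[.43,.18,.012],a(-45+e)); t(" above",[.43,.18,.2],a(-45+e))
    t("place",[.59,-.215,.115],a(187+e),tz); t("place above",[.55,-.215,.2],a(187+e),tz)
    t("place above down",[.55,-.215,.25],a(187+e))
E
```

```text
grasp blue s1 [ 0.27  0.58 -0.37  2.25  0.54  0.39 -0.81]
 above [ 0.63  0.31 -0.81  2.02  0.28  0.92 -0.58]
grasp green [-0.69  0.62  0.36  2.17 -0.5   0.43 -2.29]
 above [-0.99  0.37  0.75  1.96 -0.32  0.93 -2.44]
place [ 1.15  0.71 -1.09  2.09  1.25  0.4   0.92]
place above [ 1.25  0.48 -1.06  2.07  0.51  0.37  1.6 ]
place above down [ 0.93  0.59 -1.02  1.56  0.51  1.29  1.53]
grasp blue s-1 [ 0.74  0.87 -1.23  2.24  1.13  0.92  1.66]
 above [ 0.88  0.44 -1.22  2.02  0.49  1.02  2.3 ]
grasp green [-0.06  0.65 -0.59  2.16  0.71  0.54 -0.4 ]
 above [ 0.34  0.49 -1.17  1.94  0.52  1.06 -0.26]
place [ 0.64  0.5  -0.24  2.09 -0.98  0.2  -0.06]
place above [ 0.91  0.35 -0.53  2.07 -0.32  0.33 -0.73]
place above down [ 0.57  0.45 -0.36  1.56  0.17  1.16 -1.28]
```

```bash
python3 - <<'E'
from h import *
a=lambda t:[np.cos(np.radians(t)),np.sin(np.radians(t)),0]
ctrl.movep([.54,-.2,.28],quat(frame(a(187),(0,0,-1)))); print(get_state()["time"])
p,d,T=grab("wrist","b1"); np.savez("pics/b1.npz",p=p,d=d,m=T[0].as_matrix(),t=T[1])
for t in ("bolt_knob","mouth","loading_bay"):
    for q in models.recognise("wrist",t)[:2]: print(t,q)
print(T[1], get_state()["time"])
E
```

```text
2.7667
bolt_knob {'point': [332.8, 197.1], 'p': 0.63}
mouth {'point': [268.3, 191.8], 'p': 0.89}
loading_bay {'point': [266.8, 189.5], 'p': 0.67}
[ 0.53966838 -0.2011478   0.27968707] 2.9667
```

View pics/b1.png

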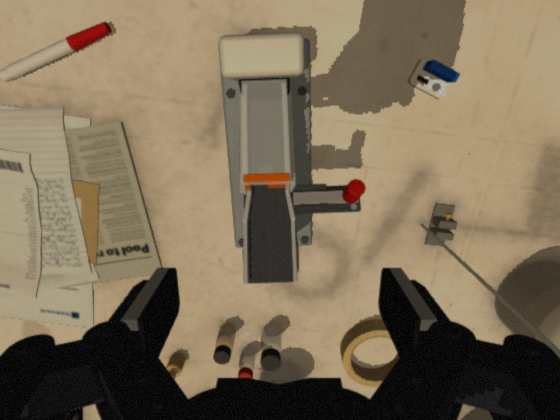

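The wrist picture shows the chute from above with the low end at the top. The orange mouth is at (267,181), the dark bay floor spans (250–292, 190–280), the knob top is at (356,188) and the blue cartridge is at (435,77). Next step is fitting the track pose.

```bash
python3 - <<'E'
from h import *
z=np.load("pics/b1.npz");p,d=z["p"],z["d"];T=(R.from_matrix(z["m"]),z["t"])
cv2.imwrite("pics/b1z.png",cv2.resize(p[60:300,200:380],None,fx=3.2,fy=2.4,interpolation=cv2.INTER_CUBIC)[:600])
K=vision.camera_info("wrist")["mtx"]
vv,uu=np.mgrid[0:420,0:560]
P=np.stack([(uu-K[0,2])/K[0,0]*d,(vv-K[1,2])/K[1,1]*d,d],-1).reshape(-1,3)
H=vision.camera_info("wrist")["hand_eye"]
W=(T[0].apply(P@H[:3,:3].T+H[:3,3])+T[1]).reshape(420,560,3)
np.save("pics/b1W.npy",W)
pts=W[215:275,262:282].reshape(-1,3)
c=pts.mean(0);u,s,vt=np.linalg.svd(pts-c);n=vt[2]*np.sign(vt[2][2]);r=(pts-c)@n
print("bay c",c,"n",n,"tilt",np.degrees(np.arccos(n[2])),"yaw",np.degrees(np.arctan2(-n[1],-n[0])),"rms",r.std())
pts=W[90:165,252:280].reshape(-1,3);c2=pts.mean(0);v2=np.linalg.svd(pts-c2)[2][2];v2*=np.sign(v2[2]);print("roof",c2,v2,np.degrees(np.arccos(v2[2])), "dist over floor plane",(c2-c)@n)
# row profiles distance from floor plane
D=(W-c)@n
for row in (200,220,240,260,275): print(row,np.round(D[row,236:306:2]*1000).astype(int))
print(p[240,236:306:2].tolist())
# table
pts=W[100:300,400:420].reshape(-1,3); print("table z",np.median(pts[:,2]))
m=(p[...,2]>120)&(p[...,1]<60)&(p[...,0]<60); print([ (W[170:215,340:370][m[170:215,340:370]]).max(0)])
E
```

```text
bay c [ 0.60352894 -0.20109526  0.11356835] n [ 0.11282476 -0.99339899  0.02071288] tilt 88.8131545688342 yaw 96.47957249720248 rms 0.005591077944992867
roof [ 0.49594665 -0.21948927  0.08882237] [ 0.09604995 -0.99403476  0.05166525] 87.03848053551415 dist over floor plane 0.005622089857903625
200 [ 44  41  39  36  28  25  23  21  19  17  16  13  11   9   7   5   3   1
  -1  -3  -5  -6  -8 -11 -12 -14 -16 -18 -20 -21 -23 -25 -27 -29 -31]
220 [ 45  42  39  37  26  25  23  21  19  17  15  13  11   9   7   5   3   1
   1  -2  -4  -6  -8 -10 -12 -14 -16 -18 -20 -22 -31 -34 -36 -39 -41]
240 [ 46  43  40  37  26  24  23  21  19  17  15  13  11   9   7   5   3   1
  -1  -2  -4  -6  -8 -10 -12 -14 -16 -18 -19 -21 -26 -34 -37 -39 -42]
260 [ 48  45  42  40  26  24  23  21  19  17  15  13  11   9   7   5   3   1
   0  -2  -4  -6  -8 -10 -12 -14 -16 -18 -19 -21 -23 -27 -39 -41 -44]
275 [ 48  46  43  40  26  24  22  21  19  17  15  13  11   9   7   5   3   1
   0  -2  -4  -6  -8 -10 -12 -14 -16 -18 -20 -21 -23 -36 -39 -42 -45]
[[89, 103, 107], [76, 87, 88], [49, 54, 57], [57, 62, 66], [103, 122, 129], [98, 117, 125], [38, 44, 45], [30, 31, 36], [44, 48, 51], [41, 46, 47], [44, 48, 49], [44, 49, 54], [43, 48, 49], [41, 48, 50], [38, 45, 45], [42, 46, 52], [46, 48, 50], [45, 51, 51], [44, 44, 51], [41, 45, 46], [43, 44, 46], [43, 46, 46], [43, 47, 46], [47, 50, 51], [43, 45, 48], [42, 49, 50], [38, 46, 49], [43, 49, 51], [102, 121, 128], [106, 123, 133], [51, 58, 61], [88, 103, 106], [78, 89, 90], [50, 57, 60], [52, 56, 59]]
table z -0.0012506780737134016
[array([ 0.54003364, -0.12904872,  0.42062008])]
```

View pics/b1z.png

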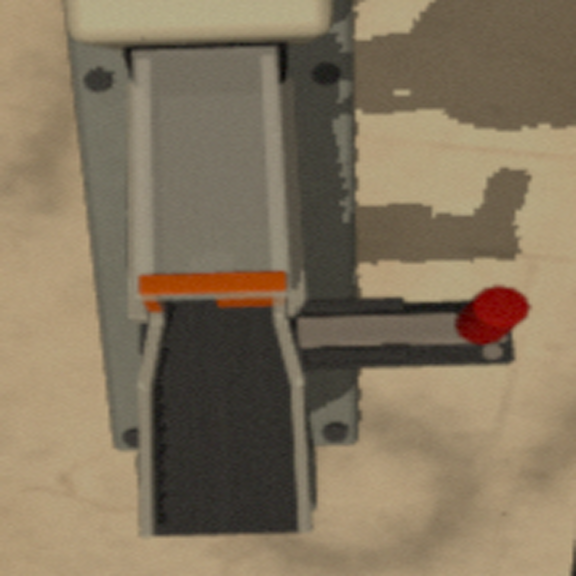

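```bash
python3 - <<'E'
from h import *
z=np.load("pics/b1.npz");p,d=z["p"],z["d"]
W=np.load("pics/b1W.npy")
def fit(r0,r1,c0,c1):
    m=d[r0:r1,c0:c1]>0; pts=W[r0:r1,c0:c1][m]; print("valid",m.mean())
    for _ in range(5):
        c=pts.mean(0);n=np.linalg.svd(pts-c,full_matrices=False)[2][2]; n*=np.sign(n[2]); r=(pts-c)@n; pts=pts[abs(r)<max(.003,2.5*r.std())]
    print(c,n,np.degrees(np.arccos(n[2])),np.degrees(np.arctan2(-n[1],-n[0])),r.std(),len(r)); return c,n
c,n=fit(205,275,258,285); c2,n2=fit(90,165,252,280); print((c2-c)@n)
D=(W-c)@n*1000
for row in (200,220,240,260,275,280): print(row,np.round(D[row,240:304:2]).astype(int))
print("orange",np.round(D[170:196,255]).astype(int))
g=p.astype(int).sum(2)//3
for row in (215,240,260,275): print(row, g[row,240:304].tolist())
print("col", [ (r,int(g[r,270]),round(float(D[r,270]),1)) for r in range(276,290)])
E
```

```text
valid 0.9920634920634921
[ 0.60041872 -0.20203497  0.10875425] [-0.4951349  -0.07720079  0.86537938] 30.07394662910049 8.862128441467009 0.0007276714848269559 1875
valid 0.9976190476190476
[ 0.49602546 -0.21950903  0.08803049] [-0.49554327 -0.07639229  0.86521736] 30.09246560804765 8.763652923696322 0.0006752932907287793 2095
0.035103843820231836
200 [-79 -79  -1   9   9   3   1   0  -1   0   1  -1  -1   0   0   1   0  -1
  -1   2   1  -1   1   1   9   9   8  17  17  16  18  18]
220 [-92 -93  10   9   0  -2   2  -1   0   0   0   0  -2   0   1   0 339   0
   0  -1   0   0   0   0  -1   1  10   8 -94 -94 -93 -95]
240 [-103 -102   10    9   -1   -1    0    1    0    0    0    0    1    1
    0   -1   -1    1    0    0   -1    0   -1    0    2    0    8    9
  -25 -108 -107 -103]
260 [-135 -136    8   10    0    0    0    0    0    1    1    0    0    1
    0   -1    0   -1   -1   -1    0    0    0   -1    1    1    9    9
    9  -14 -136 -137]
275 [-147 -146    7    9    2   -1   -1    1    1    1    0    0    1    0
   -1    0    0   -1    1    0    0    0    0    1    1    0   -2    9
[... 935 characters left out ...]
 47, 46, 46, 45, 46, 45, 43, 40, 46, 45, 44, 44, 42, 45, 47, 42, 47, 49, 48, 49, 45, 46, 45, 44, 44, 51, 83, 119, 122, 119, 81, 58, 78, 130, 142, 146, 149, 151]
275 [150, 152, 150, 124, 124, 120, 120, 92, 57, 38, 30, 32, 41, 46, 46, 46, 49, 47, 47, 43, 40, 45, 46, 47, 45, 48, 42, 45, 46, 50, 47, 48, 40, 45, 43, 41, 45, 45, 45, 46, 44, 44, 45, 47, 47, 48, 44, 44, 46, 44, 46, 48, 60, 105, 123, 123, 113, 120, 139, 143, 146, 146, 148, 148]
col [(276, 49, -0.1), (277, 45, 1.2), (278, 46, 0.4), (279, 52, -0.7), (280, 46, 0.3), (281, 49, -0.3), (282, 85, -0.6), (283, 123, -153.2), (284, 140, -153.9), (285, 139, -154.1), (286, 140, -153.8), (287, 139, -155.6), (288, 140, -155.4), (289, 140, -159.0)]
```

```bash
python3 - <<'E'
from h import *
z=np.load("pics/b1.npz");p,d=z["p"],z["d"];T=(R.from_matrix(z["m"]),z["t"])
c=np.array([0.60041872,-0.20203497,0.10875425]); n=np.array([-0.4953,-0.0768,0.8653]);n/=np.linalg.norm(n)
ci=vision.camera_info("wrist");K,H=ci["mtx"],ci["hand_eye"]
def onplane(uv,h):
    r=T[0].apply(H[:3,:3]@np.linalg.solve(K,[uv[0],uv[1],1])); C=T[0].apply(H[:3,3])+T[1]
    return C+r*((c-C)@n+h)/(r@n)
g=p.astype(float).mean(2)
g=cv2.GaussianBlur(g,(1,5),0.01,sigmaY=1)
L,Rr=[],[]
for row in range(236,280):
    a=g[row]
    for u in range(244,254):
        if a[u]>=80>a[u+1]: L.append(onplane((u+(a[u]-80)/(a[u]-a[u+1]),row),.009));break
    for u in range(286,298):
        if a[u]<80<=a[u+1]: Rr.append(onplane((u+(80-a[u])/(a[u+1]-a[u]),row),.009));break
L,Rr=np.array(L),np.array(Rr)
lf=np.polyfit(L[:,0],L[:,1],1); rf=np.polyfit(Rr[:,0],Rr[:,1],1)
print("slopes deg",np.degrees(np.arctan([lf[0],rf[0]])), np.std(L[:,1]-np.polyval(lf,L[:,0])))
# horizontal yaw: wall direction horizontally = yaw
yaw=np.arctan((lf[0]+rf[0])/2)
h=np.array([np.cos(yaw),np.sin(yaw),0]); 
tz=np.array([-.5*h[0],-.5*h[1],.8660254]); tx=np.array([.8660254*h[0],.8660254*h[1],.5]); ty=np.cross(tz,tx)
yl=(L@ty).mean(); yr=(Rr@ty).mean(); print("width mm",(yl-yr)*1000)
ym=(yl+yr)/2
# end edges: floor upper end x=190 at row ~282.2
e=[onplane((u,282.0),0) for u in (260,270,280)]; xe=np.mean([q@tx for q in e])
zf=c@tz
M=np.c_[tx,ty,tz]
O=M@np.array([xe-.19,ym,zf])
print("yaw",np.degrees(yaw),"origin",O)
np.savez("track.npz",M=M,O=O)
tr=lambda X:(np.asarray(X)-O)@M
for r0 in (181.5,184,186): print("mouth front",tr(onplane((262,r0),.037))*1000)
print("orange upper edge",tr(onplane((262,174),.037))*1000)
W=np.load("pics/b1W.npy"); red=(p[...,2]>100)&(p[...,1]<50)&(d>0); red[:170]=0;red[215:]=0;red[:,:335]=0;red[:,375:]=0
q=tr(W[red])*1000; print("red pts pct",np.percentile(q,[2,50,98],axis=0)); top=q[q[:,2]>48]; print(top.mean(0),len(top))
img=p.copy()
for X in ([190,21,9],[190,-21,9],[130,21,9],[130,-21,9],[190,21,0],[190,-21,0],[100,17,37],[100,-17,37],[112,78,51],[112,78,35],[112,78,19],[0,17,37],[0,-17,37],[100,17,11],[100,0,11],[100,0,32]):
    u=proj("wrist",O+M@(np.array(X)/1000),T); cv2.circle(img,tuple(int(round(k*8)) for k in u),8,(0,255,0),-1,shift=3)
cv2.imwrite("pics/b1o.png",cv2.resize(img[60:300,200:380],None,fx=2.5,fy=2.5,interpolation=cv2.INTER_NEAREST))
E
```

```text
slopes deg [9.22410526 8.84647361] 3.998088865826043e-05
width mm -42.04292473615995
yaw 9.035388381035542 origin [ 0.47294249 -0.22394844  0.03408217]
mouth front [101.0990251   -3.64049596  36.94203086]
mouth front [103.43076886  -3.6936393   36.94543331]
mouth front [105.29088668  -3.73603369  36.94814757]
orange upper edge [94.0594829  -3.48005605 36.93175885]
red pts pct [[106.86811749  71.2567273   25.14599778]
 [115.24217957  76.55401647  48.67648937]
 [120.46453341  83.65723061  50.28326648]]
[112.9867711   77.23228899  49.06784792] 205
```

View pics/b1o.png

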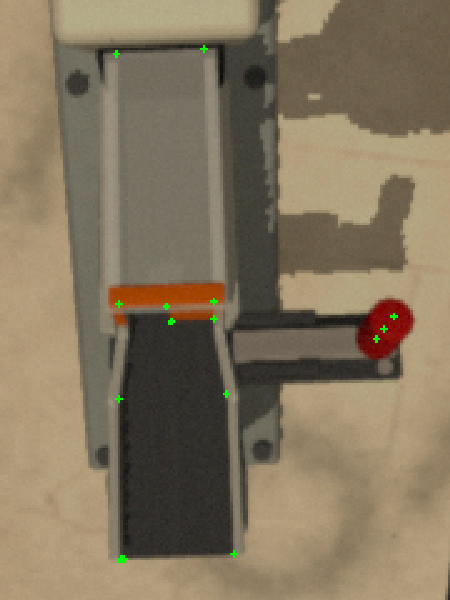

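Track fit is good: bay width comes out at 42.0 mm, and the knob sits at track (113, 77), where 112/78 was expected. Next is the blue cartridge up close.

```bash
cat >> h.py <<'E'
a=lambda t:[np.cos(np.radians(t)),np.sin(np.radians(t)),0]
try:
    _z=np.load("track.npz"); M,O=_z["M"],_z["O"]
except Exception: pass
tw=lambda X:O+M@(np.asarray(X,float))
tr=lambda X:(np.asarray(X)-O)@M
def cloud(d,T):
    ci=vision.camera_info("wrist");K,H=ci["mtx"],ci["hand_eye"]
    vv,uu=np.mgrid[0:420,0:560]
    P=np.stack([(uu-K[0,2])/K[0,0]*d,(vv-K[1,2])/K[1,1]*d,d],-1).reshape(-1,3)
    return (T[0].apply(P@H[:3,:3].T+H[:3,3])+T[1]).reshape(420,560,3)
E
cat > meas.py <<'E'
from h import *
def meas(name,which,yaw0):
    """fin pose from wrist: top face of fin by colour+depth; plate by depth"""
    p,d,T=grab("wrist",name); W=cloud(d,T)
    fin="cart_a_fin" if which=="blue" else "cart_b_fin"
    r=models.masks_of("wrist",fin)
    for q in r[:2]: print("net",q["p"],np.round(q["point"],1),q["mask"].sum())
    b,g,rd=[p[...,i].astype(int) for i in range(3)]
    m=((b>g+35)&(b>rd+35)) if which=="blue" else ((g>rd+30)&(g>b+20))
    k,lab,st,ce=cv2.connectedComponentsWithStats(m.astype(np.uint8))
    if r and r[0]["p"]>.4:
        cc=min([i for i in range(1,k) if st[i,4]>60],key=lambda i:np.hypot(*(ce[i]-r[0]["point"])))
    else: cc=1+np.argmax(st[1:,4])
    m=(lab==cc)&(d>0); pts=W[m]; table=0
    top=pts[abs(pts[:,2]-np.percentile(pts[:,2],80))<.004]
    rect=cv2.minAreaRect((top[:,:2]*1e4).astype(np.float32))
    print("fin px",ce[cc],"topz",np.median(top[:,2]),"rect",np.array(rect[0])/1e4,np.array(rect[1])/10,rect[2])
    # whole cartridge above 4mm near fin
    x0,y0=np.array(rect[0])/1e4
    near=(np.hypot(W[...,0]-x0,W[...,1]-y0)<.06)&(d>0)
    tab=np.median(W[near&(W[...,2]<.006)&(W[...,2]>-.006)][:,2]); 
    pl=near&(W[...,2]>tab+.004)&(W[...,2]<tab+.012); P=W[pl]
    # keep the connected component
    kk,l2,s2,c2=cv2.connectedComponentsWithStats((near&(W[...,2]>tab+.004)).astype(np.uint8)); l=l2[m]; big=np.bincount(l[l>0]).argmax()
    P=W[pl&(l2==big)]; A=W[(l2==big)]
    rr=cv2.minAreaRect((A[:,:2]*1e4).astype(np.float32))
    print("table",tab,"plate z",np.median(P[:,2])-tab,"centroid plate",P.mean(0)[:2],"rect all",np.array(rr[0])/1e4,np.array(rr[1])/10,rr[2])
    cs=np.array(rect[0])/1e4; box=cv2.boxPoints(rect)/1e4
    e=[box[1]-box[0],box[2]-box[1]]; xd=max(e,key=np.linalg.norm); xd/=np.linalg.norm(xd)
    yd=np.array([-xd[1],xd[0]])
    if (np.array(rr[0])/1e4-cs)@yd>0: xd,yd=-xd,-yd
    ang=np.degrees(np.arctan2(xd[1],xd[0])); off=(np.array(rr[0])/1e4-cs)
    print("FIN",cs,"xaxis deg",ang,"plate off in cart axes mm",off@xd*1e3,off@yd*1e3)
    img=p.copy()
    for h,c in ((.028,(0,0,255)),(.008,(0,255,255))):
        F=[(17,5),(17,-5),(-17,-5),(-17,5)] if h==.028 else [(23,7),(23,-23),(-23,-23),(-23,7)]
        X=np.array([[*(cs+xd*i/1e3+yd*j/1e3),tab+h] for i,j in F])
        cv2.polylines(img,[np.round(proj("wrist",X,T)*8).astype(np.int32)],True,c,1,shift=3)
    u,v=[int(k) for k in ce[cc]]; u=min(max(u,100),460);v=min(max(v,75),345)
    cv2.imwrite(f"pics/{name}o.png",cv2.resize(img[v-75:v+75,u-100:u+100],None,fx=3.5,fy=3.5,interpolation=cv2.INTER_CUBIC))
    print("time",get_state()["time"])
    return cs,ang,tab
E
python3 - <<'E'
from meas import *
ctrl.movep([.43,-.03,.16],quat(frame(a(75),(0,0,-1))))
meas("c1","blue",75)
E
```

```text
fin px [269.03007519 202.15288221] topz 0.026215279703609373 rect [ 0.42147983 -0.03814799] [32.86209106  8.93051376] 71.65721893310547
table -0.0016526866655751093 plate z 0.008021371838071 centroid plate [ 0.43272135 -0.0399044 ] rect all [ 0.42870034 -0.04130491] [46.47876282 30.00421753] 71.57527923583984
FIN [ 0.42147983 -0.03814799] xaxis deg 71.65728 plate off in cart axes mm -0.7242233706367174 -7.847125112313004
time 4.8583
```

View pics/c1o.png

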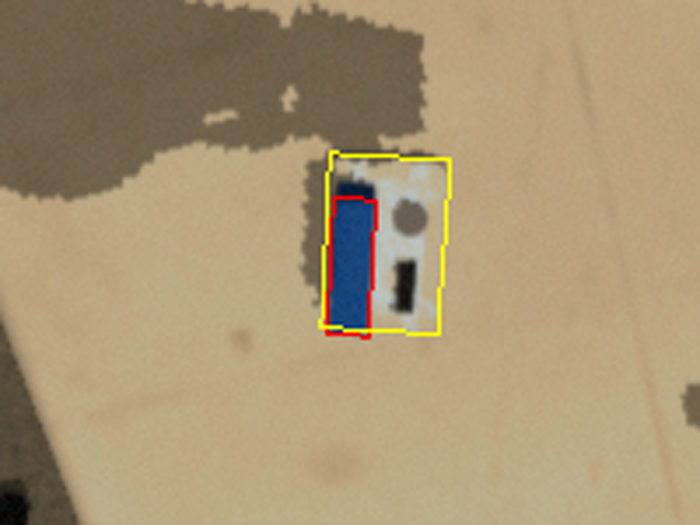

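View pics/c1.png

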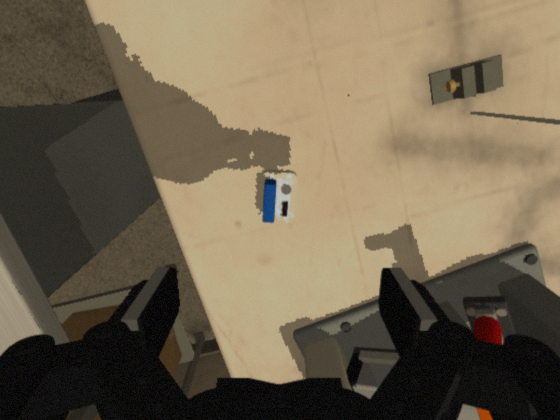

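The picture shows the blue fin at (269,202) with the plate to its right; the fitted outlines match it. The heights over the table are 28 mm and 8 mm, as stated. I'll take a second look from lower down, then grasp.

```bash
python3 - <<'E'
from meas import *
q=quat(frame(a(71.65),(0,0,-1)))
ctrl.movep([.4215,-.0381,.09],q)
cs,ang,tab=meas("c2","blue",71)
q=quat(frame(a(ang if abs(ang-71.65)<3 else 71.65),(0,0,-1)))
if np.hypot(*(cs-[.4215,-.0381]))<.004:
    pos=(cs+[.4215,-.0381])/2
    ctrl.movel([*pos,.013],frame=q,max_speed=.12)
    ctrl.close_gripper(40); s=get_state(); print(s["width"],s["tcp_pos"],s["contact_force"],s["time"])
    p,d,T=grab("wrist","c3")
E
```

```text
net 0.82 [285.6 211. ] 2874
fin px [277.40453074 234.26860841] topz 0.026251468230652726 rect [ 0.41915137 -0.04528033] [18.36269684  8.91040878] 72.04403686523438
table -0.0016825903990534685 plate z 0.008036688333486794 centroid plate [ 0.43291546 -0.039416  ] rect all [ 0.42889297 -0.04099946] [46.0875824  29.91040649] 71.26597595214844
FIN [ 0.41915137 -0.04528033] xaxis deg 72.04406 plate off in cart axes mm 7.075558611476474 -7.947396288514282
time 5.3417
```

The fin is half in the gripper's shadow, which cut the colour mask short. The plate outline in both views agrees to 0.4 mm, so I'll take the fin from that.

```bash
python3 - <<'E'
from meas import *
q=quat(frame(a(71.5),(0,0,-1)))
ctrl.movel([.4212,-.0385,.013],frame=q,max_speed=.12)
print(get_state()["contact_force"])
ctrl.close_gripper(40); s=get_state(); print(s["width"],s["tcp_pos"],s["contact_force"],s["time"])
p,d,T=grab("wrist","c3")
E
```

```text
[ 0.46785229 -0.44698374 -0.24930605]
0.008664933501215737 [ 0.42123431 -0.0385756   0.01321891] [-1.44648507 -0.61139405  5.6112066 ] 6.8083
```

View pics/c3.png

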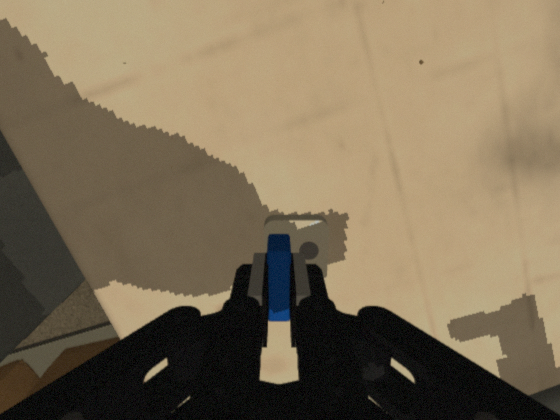

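```bash
cat > place.py <<'E'
from h import *
def pq(s):  # s=+1: tool x downhill
    return quat(frame(-s*M[:,0],-M[:,2]))
def goto_bay(s,h=.08):
    ctrl.movep(tw([.155,-.008,h]),pq(s)); print("bay",np.round(tr(get_state()["tcp_pos"])*1e3,1),get_state()["time"])
def lower(s,z_end=.0145):
    q=pq(s)
    ctrl.movel(tw([.155,-.008,.024]),frame=q,max_speed=.12); ctrl.pause(.15)
    f0=get_state()["contact_force"]@M; z=.024
    while z>z_end:
        z-=.0015; ctrl.movel(tw([.155,-.008,z]),frame=q,max_speed=.05)
        f=get_state()["contact_force"]@M-f0
        if f[2]>3: break
    st=get_state(); print("stop z",np.round(tr(st["tcp_pos"])*1e3,1),"df",np.round(f,1),st["time"])
E
python3 - <<'E'
from place import *
ctrl.movel([.4212,-.0385,.2],max_speed=.25); print(get_state()["width"])
goto_bay(1); p,d,T=grab("wrist","d1"); grab("scene","d1s"); print(get_state()["width"],get_state()["contact_force"])
E
```

```text
0.009038417915217025
bay [154.8  -7.3  79.7] 9.475
0.008896166395130021 [-0.26910352 -0.18006043 -0.28547192]
```

View pics/d1.png

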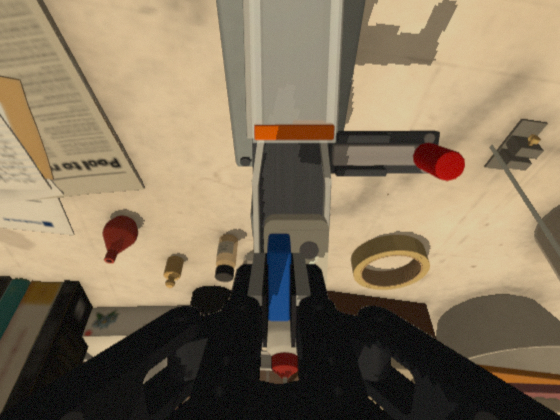

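View pics/d1s.png

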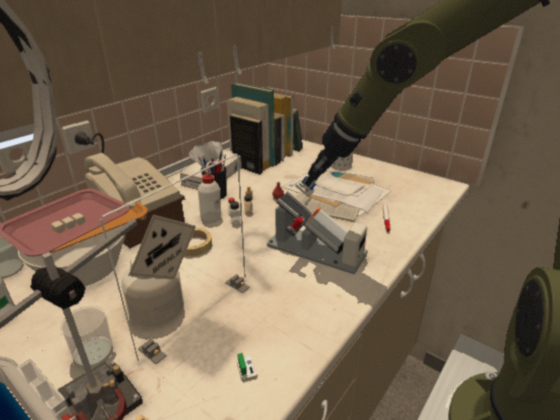

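The cartridge is held square over the bay, fin on the side away from the knob, which is correct. Lowering it now.

```bash
python3 - <<'E'
from place import *
lower(1); p,d,T=grab("wrist","d2"); print(get_state()["width"])
E
```

```text
stop z [155.   -8.1  15.4] df [-1.3 -0.   9.3] 11.8417
0.008651762128999454
```

View pics/d2.png

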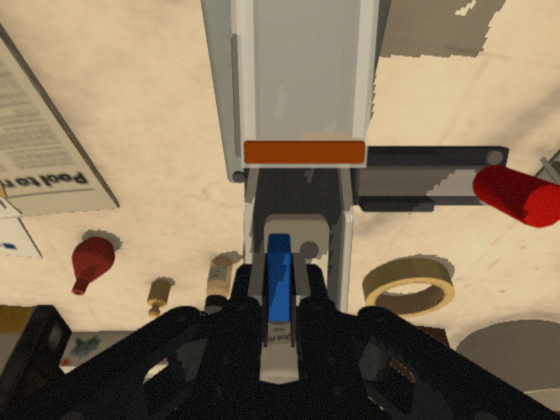

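Contact came at about 15.4 mm and the plate sits between the walls. Relieving the pressure, then releasing.

```bash
python3 - <<'E'
from place import *
ctrl.movel(tw([.155,-.008,.0162]),frame=pq(1),max_speed=.05)
ctrl.ungrasp(); print(get_state()["time"])
ctrl.movel(tw([.155,-.008,.09]),frame=pq(1),max_speed=.25)
p,d,T=grab("wrist","e1"); np.savez("pics/e1.npz",p=p,d=d,m=T[0].as_matrix(),t=T[1]); grab("scene","e1s")
p,_,_=grab("top"); cv2.imwrite("pics/e1t.png",cv2.resize(p[150:280,300:420],None,fx=4.5,fy=4.5,interpolation=cv2.INTER_CUBIC))
print(get_state()["time"])
E
```

```text
12.8667
13.4583
```

View pics/e1.png

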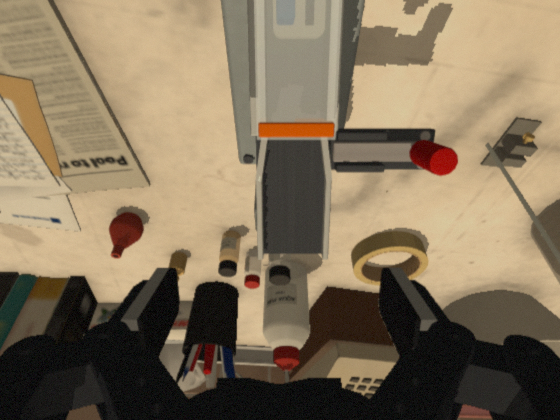

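View pics/e1t.png

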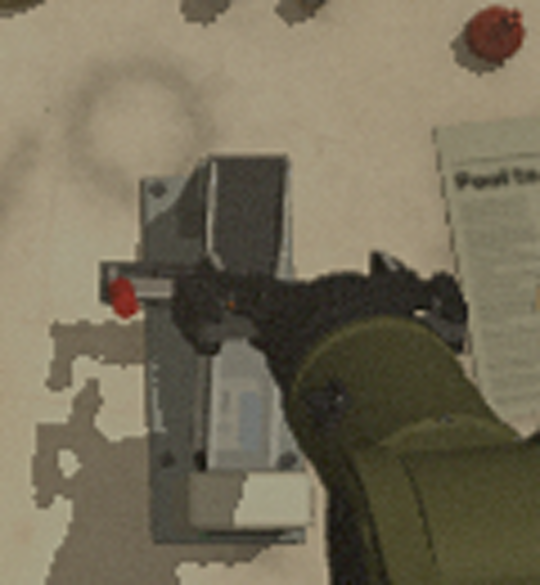

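The picture shows the cartridge through the clear roof at the low end, (298,15). The bay and mouth are empty. I'll move on to green, keeping in front of the shield.

```bash
python3 - <<'E'
from meas import *
ctrl.movep([.43,-.1,.27],quat(frame(a(165),(0,0,-1))))
p,_,_=grab("top"); cv2.imwrite("pics/e2t.png",cv2.resize(p[150:280,300:420],None,fx=4.5,fy=4.5,interpolation=cv2.INTER_CUBIC))
grab("wrist","e2w")
ctrl.movep([.43,.17,.16],quat(frame(a(135),(0,0,-1))))
meas("g1","green",0)
E
```

```text
net 0.69 [283.1 184.9] 1732
fin px [291.14285714 188.328125  ] topz 0.02628626594177967 rect [0.43778833 0.17701536] [ 9.22360077 33.00195618] 55.310325622558594
table -0.00159907624759964 plate z 0.008094150789120902 centroid plate [0.42989476 0.1686626 ] rect all [0.4337792  0.16985712] [29.91463013 46.54767151] 55.11910629272461
FIN [0.43778833 0.17701536] xaxis deg -34.68968 plate off in cart axes mm 0.7774848009983666 -8.167560102115381
time 15.5667
```

View pics/e2t.png

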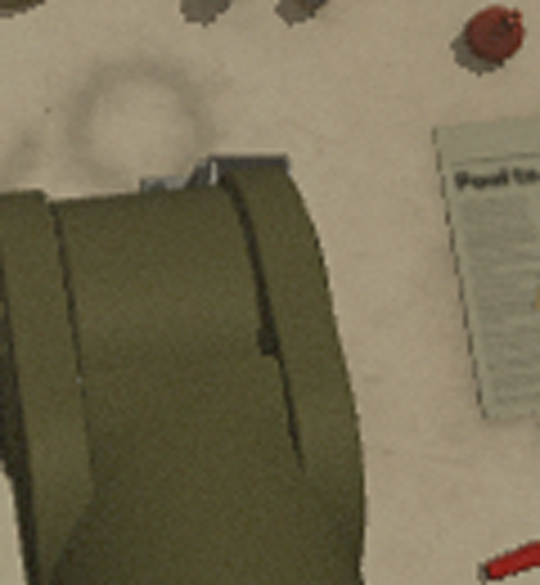

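View pics/e2w.png

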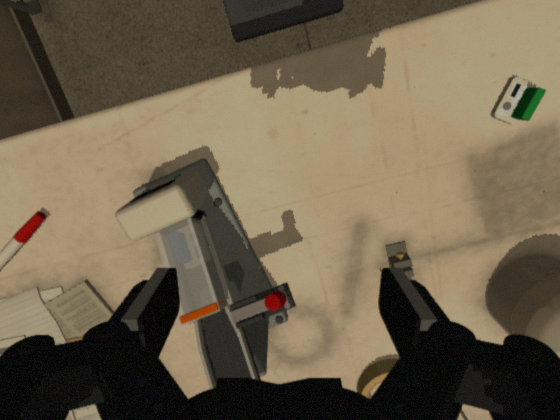

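View pics/g1.png

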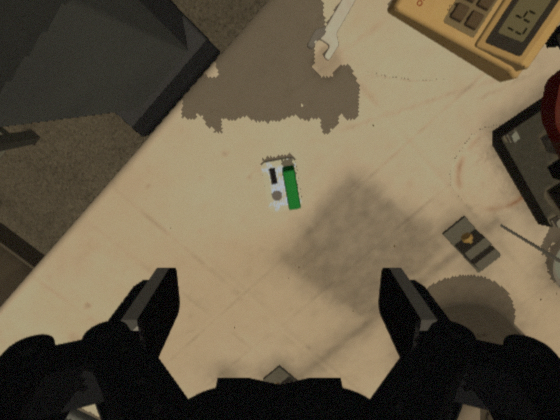

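View pics/g1o.png

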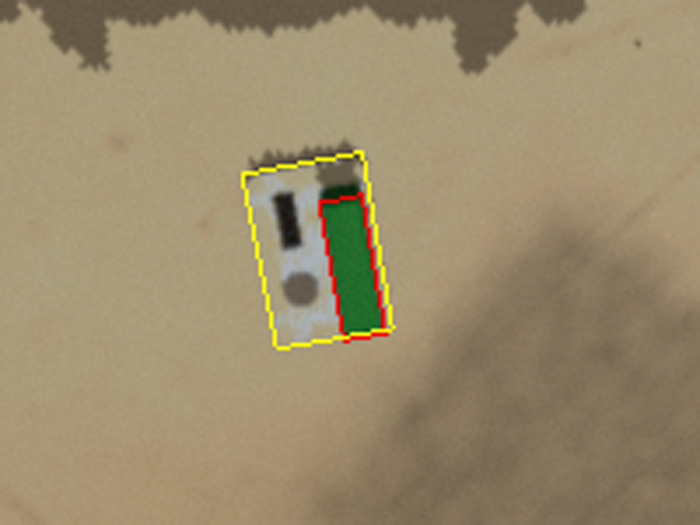

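In g1 the green fin is at (291,188) with the plate to its left, and the outlines fit. e2w shows the blue cartridge at the low end of the tunnel, around (177,245). Second, lower look at green, then grasp.

```bash
python3 - <<'E'
from meas import *
q=quat(frame(a(145.2),(0,0,-1)))
ctrl.movep([.4381,.1767,.10],q)
import io
try: meas("g2","green",0)
except Exception as e: print("meas",e)
E
```

```text
net 0.81 [270.7 207.1] 2710
fin px [279.58773181 212.01426534] topz 0.02628916193135092 rect [0.43798823 0.17695691] [ 9.1874733  33.10887146] 54.682952880859375
table -0.0015876680974316604 plate z 0.008029100476641682 centroid plate [0.42943791 0.16867991] rect all [0.43350127 0.16981161] [29.88676453 46.12664185] 55.528900146484375
FIN [0.43798823 0.17695691] xaxis deg -35.317013 plate off in cart axes mm 0.4694884910255505 -8.424234572372374
time 16.0167
```

```bash
python3 - <<'E'
from place import *
q=quat(frame(a(145.1),(0,0,-1)))
ctrl.movel([.4380,.1768,.0135],frame=q,max_speed=.12)
ctrl.close_gripper(40); s=get_state(); print(s["width"],s["tcp_pos"],s["contact_force"],s["time"])
ctrl.movel([.438,.1768,.2],max_speed=.25); print(get_state()["width"]); grab("wrist","g3")
ctrl.movep([.43,-.02,.26],quat(frame(a(75),(0,0,-1)))); print(get_state()["qpos"])
goto_bay(-1,.09); grab("wrist","g4"); grab("scene","g4s"); print(get_state()["width"])
E
```

```text
0.008971948189269816 [0.43807749 0.17679043 0.01368375] [-1.18444392 -1.51187349  4.15270495] 17.5667
0.00856357548968649
[ 0.60825463  0.22514803 -0.76814927  1.92224048  0.17739287  1.06352199
 -0.49148327]
bay [155.9  -5.2  89.5] 20.3167
0.00875405689609595
```

View pics/g4.png

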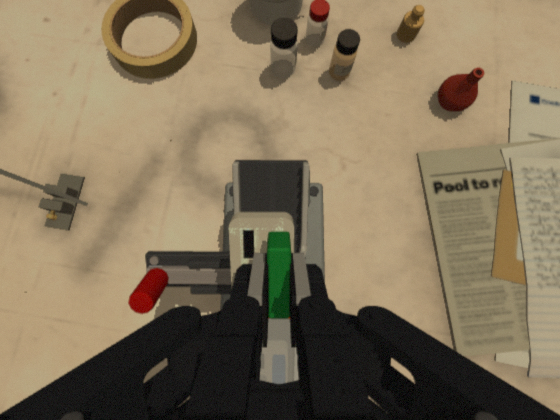

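View pics/g3.png

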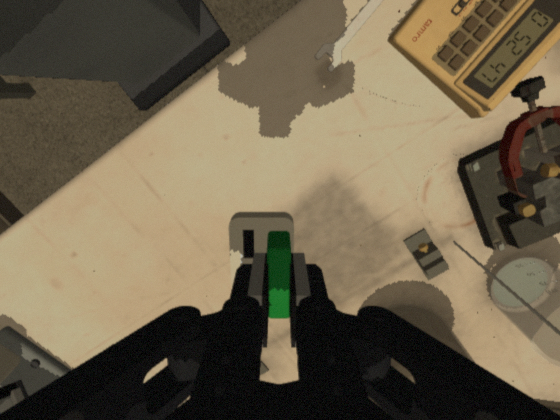

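View pics/g4s.png

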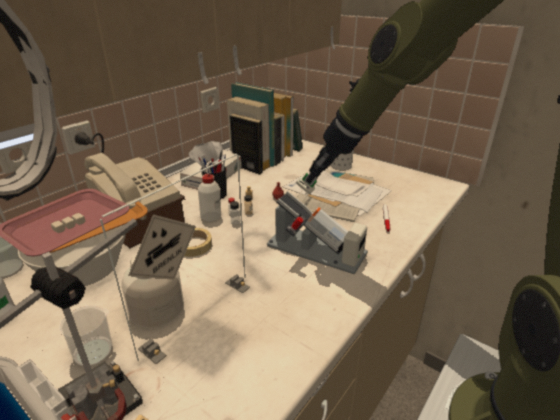

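Same arrangement with green: plate towards the knob, fin on the right side. Lowering.

```bash
python3 - <<'E'
from place import *
T=toolT(); print(np.round(proj("wrist",np.array([tw([.19,.021,.009]),tw([.19,-.021,.009])]),T),1))
lower(-1); grab("wrist","h1"); print(get_state()["width"])
E
```

```text
[[237.4 164.7]
 [302.4 165.1]]
stop z [155.   -8.2  15.8] df [-1.9  2.7 10.7] 22.7667
0.00897644323605698
```

View pics/h1.png

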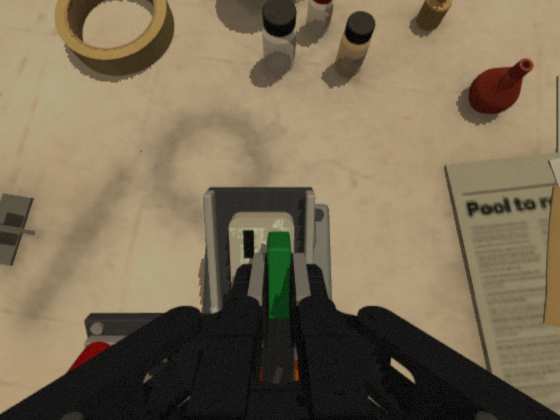

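The green plate sits inside the walls, (229–295) against (215–304). Releasing.

```bash
python3 - <<'E'
from place import *
ctrl.movel(tw([.155,-.008,.0166]),frame=pq(-1),max_speed=.05)
ctrl.ungrasp()
ctrl.movel(tw([.155,-.008,.10]),frame=pq(-1),max_speed=.25)
grab("wrist","i1")
ctrl.movep(tw([.06,.0,.16]),quat(frame(M[:,0]*[1,1,0],(0,0,-1))))
p,d,T=grab("wrist","i2"); np.savez("pics/i2.npz",p=p,d=d,m=T[0].as_matrix(),t=T[1]); print(get_state()["time"])
E
```

```text
25.1417
```

View pics/i1.png

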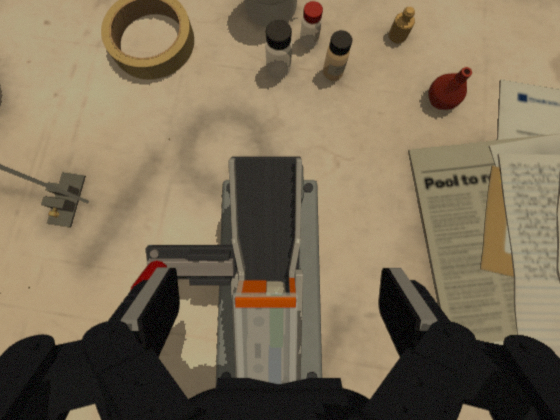

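View pics/i2.png

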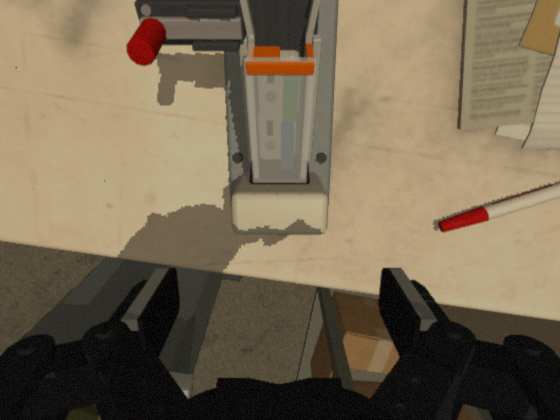

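i2 shows both through the clear roof, blue fin at about (287,145) and green at about (289,103). I'll check their places against the target ones.

```bash
python3 - <<'E'
from h import *
z=np.load("pics/i2.npz");p=z["p"];T=(R.from_matrix(z["m"]),z["t"])
img=cv2.resize(p[40:200,215:345],None,fx=4,fy=4,interpolation=cv2.INTER_CUBIC)
ref=img.copy()
for cx,c in ((.023,(255,0,0)),(.069,(0,160,0))):
    X=np.array([tw([cx+i,-.008+j,.028]) for i,j in ((.017,.005),(.017,-.005),(-.017,-.005),(-.017,.005))])
    u=(proj("wrist",X,T)-[215,40]+.5)*4
    cv2.polylines(img,[np.round(u).astype(np.int32)],True,c,1)
cv2.imwrite("pics/i2o.png",cv2.resize(np.hstack([ref,img])[:600],(800,470)))
E
```

```text
(no output)
```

View pics/i2o.png

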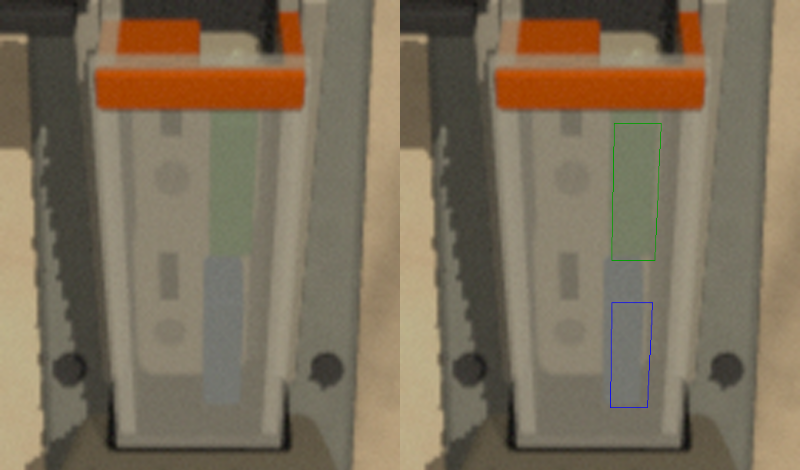

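Blue is about 24 mm and green about 70 mm up the track, fins at y of about -6 to -7, straight, both within limits. Now the bolt: closed fingers to the left of the knob, pushing along -y with the force watched.

```bash
python3 - <<'E'
from h import *
q=quat(frame(M[:,1],-M[:,2]))
for X in ([.112,.115,.13],[.112,.115,.028],[.112,.052,.028],[.112,.1,.13]): 
    j=ctrl.ik(tw(X),q); print(np.round(tw(X),3), None if j is None else np.round(j,2))
ctrl.close_gripper(30)
ctrl.movep(tw([.112,.115,.13]),q)
ctrl.movel(tw([.112,.115,.028]),frame=q,max_speed=.15)
s=get_state(); print(np.round(tr(s["tcp_pos"])*1e3,1),s["contact_force"]@M,s["time"])
grab("wrist","j1"); grab("scene","j1s")
E
```

```text
[ 0.486 -0.105  0.203] [ 0.72  0.19 -0.46  2.3  -0.6   0.24  1.  ]
[ 0.537 -0.097  0.114] [ 0.87  0.51 -0.86  2.32  1.79  0.22 -1.4 ]
[ 0.547 -0.16   0.114] [ 1.1   0.61 -1.03  2.24  1.45  0.3  -0.92]
[ 0.489 -0.12   0.203] [ 0.79  0.2  -0.5   2.28 -0.57  0.25  1.  ]Traceback (most recent call last):
  File "<stdin>", line 7, in <module>
station.Unreachable: the arm cannot follow that straight line within its joint ranges
```

```bash
python3 - <<'E'
from h import *
print(get_state()["qpos"].round(2),get_state()["time"],get_state()["width"])
for tilt in (0,10):
    z=-np.array([0,0,1])*np.cos(np.radians(tilt))+np.sin(np.radians(tilt))*np.cross(M[:,1],[0,0,1])
    for sx in (1,-1):
        q=quat(frame(sx*M[:,1],z))
        for X in ([.112,.115,.033],[.112,.052,.033]):
            for dz in (0,.1):
                j=ctrl.ik(tw(X)+[0,0,dz],q); print(tilt,sx,X,dz, None if j is None else np.round(j,2))
E
```

```text
[ 0.72  0.19 -0.46  2.3  -0.6   0.24  1.  ] 27.5667 -0.00014534729618037028
0 1 [0.112, 0.115, 0.033] 0 [ 0.08  0.5   0.08  1.87 -0.06  0.77  0.35]
0 1 [0.112, 0.115, 0.033] 0.1 [ 0.03  0.39  0.15  1.74 -0.07  1.02  0.37]
0 1 [0.112, 0.052, 0.033] 0 [ 0.19  0.53  0.09  1.81 -0.06  0.8   0.46]
0 1 [0.112, 0.052, 0.033] 0.1 [ 0.11  0.43  0.19  1.68 -0.09  1.04  0.49]
0 -1 [0.112, 0.115, 0.033] 0 [ 0.82  0.75 -1.18  1.86  0.79  1.09  2.63]
0 -1 [0.112, 0.115, 0.033] 0.1 [-0.51  0.6   1.09  1.75 -0.58  1.16 -2.23]
0 -1 [0.112, 0.052, 0.033] 0 [-0.42  0.9   1.29  1.82 -0.94  1.2  -1.81]
0 -1 [0.112, 0.052, 0.033] 0.1 [-0.4   0.66  1.14  1.69 -0.64  1.22 -2.09]
10 1 [0.112, 0.115, 0.033] 0 [ 0.19  0.43 -0.03  2.02 -0.09  0.52  0.4 ]
10 1 [0.112, 0.115, 0.033] 0.1 [ 0.08  0.31  0.12  1.89 -0.14  0.79  0.44]
10 1 [0.112, 0.052, 0.033] 0 [ 0.32  0.47 -0.05  1.96 -0.1   0.56  0.52]
10 1 [0.112, 0.052, 0.033] 0.1 [ 0.18  0.35  0.15  1.83 -0.18  0.82  0.59]
10 -1 [0.112, 0.115, 0.033] 0 [ 0.84  0.61 -1.03  2.02  0.78  0.75  2.67]
10 -1 [0.112, 0.115, 0.033] 0.1 [-0.54  0.5   1.09  1.9  -0.68  0.96 -2.13]
10 -1 [0.112, 0.052, 0.033] 0 [-0.42  0.84  1.3   1.97 -1.13  1.1  -1.61]
10 -1 [0.112, 0.052, 0.033] 0.1 [-0.42  0.58  1.15  1.83 -0.77  1.05 -1.95]
```

Tool vertical with x along +y solves smoothly, so I'll use that.

```bash
python3 - <<'E'
from h import *
q=quat(frame(M[:,1],(0,0,-1)))
ctrl.movep(tw([.112,.115,.033])+[0,0,.1],q)
ctrl.movel(tw([.112,.115,.033]),frame=q,max_speed=.15)
s=get_state(); print(np.round(tr(s["tcp_pos"])*1e3,1),s["contact_force"]@M,s["time"])
grab("wrist","j1"); grab("scene","j1s")
E
```

```text
[112.4 114.4  33.6] [-0.00460425 -0.47668264  0.30663867] 29.2583
```

View pics/j1.png

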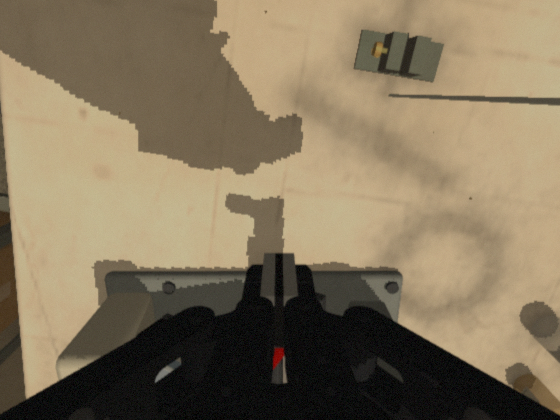

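View pics/j1s.png

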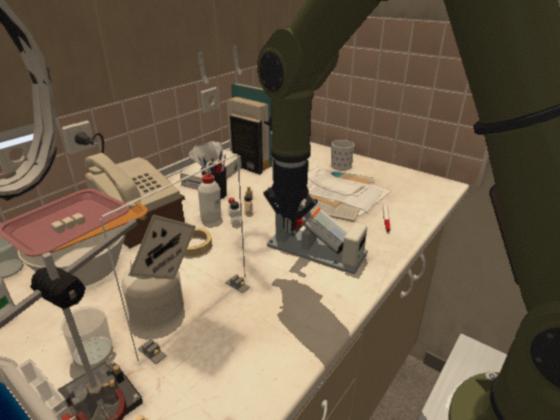

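The fingers are beside the knob, its red showing in line behind the seam at (279,357). Pushing with force watched.

```bash
python3 - <<'E'
from h import *
q=quat(frame(M[:,1],(0,0,-1)))
f0=get_state()["contact_force"]@M
ctrl.movel(tw([.112,.068,.033]),frame=q,max_speed=.08)
s=get_state(); print(np.round(tr(s["tcp_pos"])*1e3,1),np.round(s["contact_force"]@M-f0,1),s["time"])
y=.068
while y>.044:
    y-=.002; ctrl.movel(tw([.112,y,.033]),frame=q,max_speed=.05)
    s=get_state(); f=s["contact_force"]@M-f0; print(round(y,3),np.round(tr(s["tcp_pos"])*1e3,1),np.round(f,1),round(s["time"],2))
    if np.linalg.norm(f)>14: break
grab("wrist","k1"); grab("scene","k1s")
E
```

```text
[111.5  67.8  33. ] [ 1.4 -0.4  0.2] 30.1
0.066 [111.9  66.1  33. ] [ 0.5  0.  -0.9] 30.35
0.064 [112.   64.1  33. ] [-0.1 -0.  -1.3] 30.6
0.062 [112.   61.9  33. ] [ 0.8  0.8 -0.7] 30.85
0.06 [112.   59.8  33. ] [ 0.8  0.2 -0.4] 31.1
0.058 [112.   57.7  33. ] [ 0.9  0.3 -0.5] 31.35
0.056 [112.   55.7  33. ] [ 0.6 -0.3 -0.4] 31.6
0.054 [111.9  55.4  33. ] [1.3 4.4 2.8] 31.85
0.052 [111.9  55.3  32.9] [ 1.9 10.6  4.6] 32.1
0.05 [111.9  55.2  32.9] [ 3.2 13.3  5.6] 32.35
```

View pics/k1s.png

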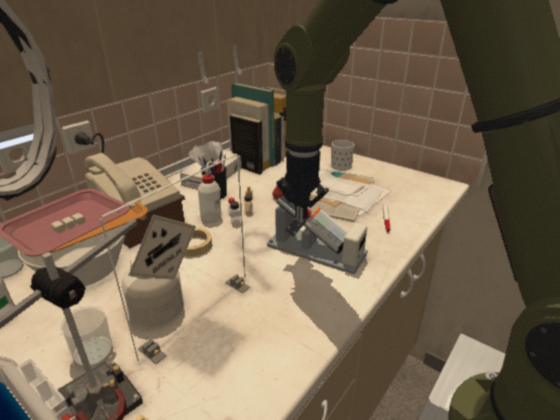

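A hard stop at TCP y = 55.3 mm, where 55 was predicted for a shut bolt. Backing away and checking.

```bash
python3 - <<'E'
from h import *
q=quat(frame(M[:,1],(0,0,-1)))
ctrl.movel(tw([.112,.085,.033]),frame=q,max_speed=.1)
ctrl.movel(tw([.112,.085,.033])+[0,0,.15],frame=q,max_speed=.25)
ctrl.movep([.50,-.2,.28],quat(frame(a(187),(0,0,-1)))); ctrl.pause(.3)
p,d,T=grab("wrist","l1"); W=cloud(d,T); X=tr(W.reshape(-1,3)).reshape(W.shape)*1e3
red=(p[...,2]>100)&(p[...,1]<50)&(d>0)&(abs(X[...,0]-112)<25)&(abs(X[...,1]-55)<40)
q=X[red]; t=q[q[:,2]>47]; print("knob",np.percentile(q,[5,50,95],axis=0).round(1).tolist(),t.mean(0),len(t))
img=p.copy()
for cx,c in ((.023,(255,0,0)),(.069,(0,200,0))):
    Y=np.array([tw([cx+i,-.008+j,.028]) for i,j in ((.017,.005),(.017,-.005),(-.017,-.005),(-.017,.005))])
    cv2.polylines(img,[np.round(proj("wrist",Y,T)*8).astype(np.int32)],True,c,1,shift=3)
u,v=[int(k) for k in proj("wrist",tw([.09,.02,.02]),T)]
print(u,v); v=max(v,90)
cv2.imwrite("pics/l1z.png",cv2.resize(np.hstack([p[v-90:v+90,u-65:u+65],img[v-90:v+90,u-65:u+65]]),None,fx=3,fy=3,interpolation=cv2.INTER_CUBIC))
grab("scene","l1s"); print(get_state()["time"],get_state()["width"])
E
```

```text
knob [[107.2, 30.1, 37.6], [113.9, 35.7, 48.9], [120.0, 41.8, 50.1]] [113.22666772  35.85325415  48.97137624] 218
281 212
35.4917 -3.807819344548309e-05
```

View pics/l1z.png

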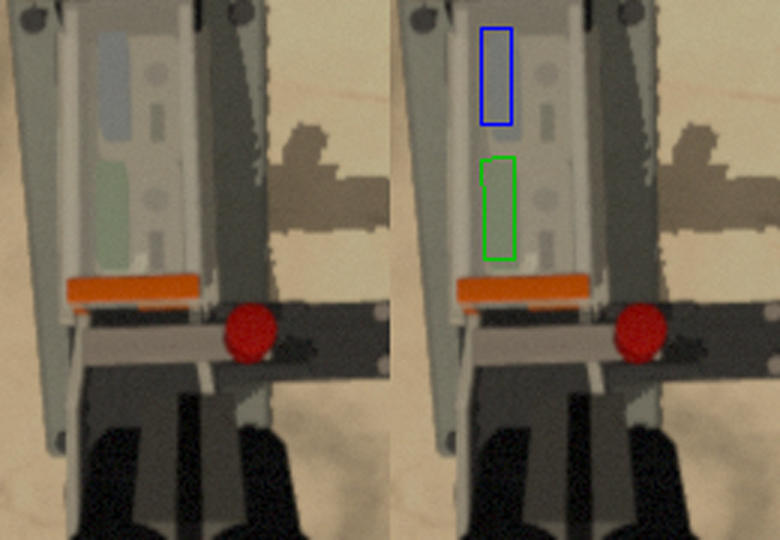

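l1 shows the blade across the chute and the knob moved from y 77.2 to 35.9 (about 41 mm). Both fins are in their places and the hand is clear. Handing in.

```bash
python3 - <<'E'
from h import *
s=get_state(); print(s["contact_force"],abs(s["qd"]).max(),s["time"]); print(ticket.close_job())
E
```

```text
[0.13946714 0.22912883 0.92569441] 0.0019572889197449084 35.4917
the job is handed in; nothing more can be done
None
```

The reader is loaded: both cartridges are in the tunnel, the bolt is shut, and I handed the job in at about 35.5 s of the 69 s allowed. I put the blue cartridge in first, then the green. Both slid down by themselves, and I pushed the knob with the closed fingers up to its end stop.

**Last checks:**
- **Cartridges:** the wrist pictures show the blue fin about 24 mm and the green about 70 mm up the track. Both are straight and on the right-hand side, at track y of about -6 to -7 mm.
- **Bolt:** the knob went from y = 77.2 to 35.9 mm, about 41 mm of travel, with a hard stop at around 13 N. The blade lies across the chute.
- **Arm:** it stands clear above the chute with no contact force.

**What failed or disagreed:**
- **Blue cartridge not found at first:** the network missed it in the first close view, and in the second a shadow cut its colour mask short. I used the plate outline instead, which agreed between the two views to 0.4 mm.
- **Heights:** the cameras read the table about 1.5 mm low, and the chute floor was met about 2 mm above its measured height. I allowed for this by lowering until contact.
- **Bolt push:** the first tilted approach could not be reached in a straight line, so I pushed with the tool upright.

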